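Focus and close an address-reading camera

TASK

The sorting bench's address-reading camera lies open in its service cradle: turn the black focus ring on its lens until the white line on the ring points at the white index bar beside it. Then fit the white cover onto the two dowels, orange dot over orange dot, and press it down against the sprung seal until it is fully home on the lower half; finish while still holding it pressed home with the gripper, so that a colleague can put the screws in. Leave the screw dish, screwdriver, marker and parcel where they are.

Things in the scene. Friction and masses are not known exactly. Their poses are not given: they have to be found in the camera images.
- seat (a point): Centre of the flat top rim of the camera's grey lower half (150 x 100 mm), 45 mm above the bench; z up, x towards the end with the round cable gland, y along the 100 mm. Clamped in a blue cradle 210 x 150 mm fixed to the bench. The lens stands upright here, its top 41 mm above the rim. White index bar on +x, 30 to 48 mm from the axis. Orange dot on the rim at (62, -30) mm.
- dowel_a (a point): Top of the first bullet-nosed steel dowel, at (63, 34) mm in seat's frame; 8 mm in diameter, 14 mm above the rim: straight for 6 mm, then tapering to 3 mm at its tip.
- dowel_b (a point): Top of the second dowel, the same in size, at (-63, 0) mm in seat's frame.
- focus_ring (a joint): Angle (rad) of the focus ring about the upright lens axis: 0 when its white line points at the white index bar (+x of seat); negative when the line lies clockwise of it seen from above, so that it must be turned anticlockwise. Turns from -1.5 to 0.7, a little stiff (0.04 N m), stays where it is left.
- ring_grip (a point): On the axis of the black knurled focus ring, 29 mm above the rim (74 above the bench), the height to grip it. Ring 31 mm in diameter, from 15 to 39 mm above the rim. Turns with the ring: x points along its white line and its brass lock screw, which reaches 25 mm from the axis, 10 mm below this point.
- seal (a joint): Travel (m) of the black rubber-faced sealing frame, which stands 5 mm above the rim on springs: 0 when up, 0.005 when level with the rim, i.e. cover fully home. It pushes up with 8 N at the start and 14 N when level, more than the cover's weight: let go, the cover rises again.
- cover_centre (a point): Centre of the white cover (0.35 kg), 25 mm above its underside; z up, x and y as for seat. It starts upright on the bench. Shell 150 (x) x 100 (y) mm, 20 mm high, open below. Orange dot on its top at (62, -30) mm, three grey ribs on the -x end. Fully home its underside lies on the rim, this point 25 mm straight above seat, axes parallel. Holes 9 mm wide, 16 deep at (63, 34) and (-63, 0) mm.
- turret_grip (a point): Centre of the cover's square turret, where to grip it: 43 mm above the cover's underside, 18 mm above cover_centre. Turret 60 (x) x 46 (y) mm, from the shell's top at 20 mm up to 50 mm, round window on top; grip across the 46 mm, no lower, so that the fingertips clear the shell. Hollow, 54 x 40 mm inside, to take the lens.
- dish_centre (a point): Bystander: red screw dish, 75 x 75 x 18 mm, centre. Leave alone.
- screwdriver_grip (a point): Bystander: screwdriver with a yellow handle lying on the bench; a point in its handle. Leave alone.
- marker_centre (a point): Bystander: blue-capped marker, 135 mm long, 17 mm thick, lying along its x; centre. Leave alone.
- parcel_centre (a point): Bystander: cardboard parcel 150 x 100 x 70 mm, centre. Leave alone.
Mind the look-alikes: they are no part of the job. Of the things that look like the part that bears cover_centre, the smaller one is meant.

How it is judged:
On the way, in this order (a step that is already met when the one before it is completed fails the run):
1. the focus ring's line is on the index (within 0.15 rad) with the cover still off (value of joint focus_ring between -0.15 and 0.15 rad and horizontal distance between cover_centre and seat above 0.08 m), for 0.2 s.
2. the cover is over both dowels (horizontal distance between cover_centre and seat below 0.004 m and z of cover_centre in the frame of seat below 0.033 m and angle between the x axis of cover_centre and the x axis of seat, either way round below 0.06 rad), for 0.1 s.
At the end, for the whole second after the job is handed in: Focus ring within 0.15 rad of its index; cover on both dowels within 3 mm and 0.03 rad, its underside within 2 mm of the rim, seal pressed at least 3.4 of 5 mm, bearing on the lower half with over 8 N, fingers still on it, and still (value of joint focus_ring between -0.15 and 0.15 rad and value of joint seal above 0.0034 m and horizontal distance between cover_centre and seat below 0.003 m and z of cover_centre in the frame of seat below 0.027 m and angle between the x axis of cover_centre and the x axis of seat, either way round below 0.035 rad and angle between the z axis of cover_centre and the z axis of seat, either way round below 0.03 rad and contact force between cover and housing above 8 N and contact force between the fingers and cover above 3 N and linear speed of cover below 0.01 m/s); the arm keeps its last pose, push and grip.
It fails at once if a bystander (dish, screwdriver, marker, parcel) is moved more than 25 mm (distance of any of dish_centre, screwdriver_grip, marker_centre, parcel_centre from where it was at the start of the episode above 0.025 m).
It also fails if it takes over 56 s, if anything falls off the work surface, if the arm or the gripper's body presses on something with over 40 N, if the wrist force passes 120 N, or if a joint passes its speed limit or range.

ROBOT

A 6-joint arm with a two-finger parallel gripper is mounted at the origin on the work surface. World frame = base frame: x ahead of the robot, y to its left, z up, the work surface at z = 0. Lengths are in m, angles in rad, forces in N, time in s.
With the tool pointing down it reaches from about 0.25 to 0.725 m from the base axis. Payload 4 kg.
Tool frame: the origin (TCP) lies on the centre line of the jaws, within the pads' length; the fingertips stand 22 mm ahead of it and the grasp point (between the pads) lies 3 mm ahead of it; z points along the fingers, y is the line along which they close (so a half turn about z gives the same grasp; the last joint's range is limited). The gripper opens to 85 mm and grips with 20 to 120 N. Pads are 22 mm wide; open, the fingers measure 114 mm over their backs; the gripper's body (76 mm by 85 mm) begins 54 mm behind the grasp point. The pads swing forward as they close: fully open they stand 13 mm farther back than shut.
Start: joints at [1.299, 0.241, 0.005, 1.335, 0, 1.571], TCP at [0.134, 0.482, 0.215] pointing down, gripper open.
Joint ranges: [-2.72, 2.72], [-1.05, 1.87], [-1.09, 1.28], [-1.99, 2.15], [-1.42, 1.44], [-3.14, 3.14]. Speed limits (rad/s): [2.79, 2.79, 3.14, 3.14, 3.14, 3.14].

INTERFACE

Orientations are given as a unit quaternion [x, y, z, w].
In Python, from workcell import bot gives the robot as it stands.
- The arm moves only by the shell command python3 -m inch 'ROWS'. ROWS is JSON, one flat list of numbers, 7 for each row, row after row: the shift along the world's x, y, z in mm, then the turn, a rotation vector about the world's x, y, z in rad, then the opening in per cent of the stroke, from 0 (shut) to 100 (fully open). A call has 1 to 8 rows; each row is the pose to reach, as a shift and turn from the pose commanded when the call began; what a row does not reach only later rows make up. A row lasts 1/12 s, in which the tool goes at most 41.7 mm and 7.16 degrees, less where a joint would pass 70% of its speed; a pose out of reach is approached as far as the arm can. A call with a gripper value outside its range is refused whole. The fingers move at their own pace and stop on an object; the grip force is fixed at half the most. Time passes only in rows, so rows that repeat a pose let the fingers close. It gives the time, the measured TCP pose, the force, the opening and the grip force at its end, in the units of the state.
- bot.get_obs(): the state, without advancing time (a new reading comes with each control period).
- bot.camera(name): name is "scene" or "top" or "wrist"; returns the picture (480x640x3 uint8, blue, green, red); there is no depth.
- bot.camera_info(name): a dict with "intrinsics" (3x3 intrinsics, pixels), "distortion" ([k1, k2, p1, p2, k3] as OpenCV has them; the pictures are not rectified), "camera_from_world" (4x4, takes a point from world to camera coordinates); the wrist camera has in their place "hand_eye" (4x4, takes a point from camera to tool coordinates, whose origin is the TCP and whose axes are the flange's). Camera axes: x right, y down, z forward; pixel columns grow to the right and rows downward; lengths in m; the calibration is good to about 2 mm. A picture is of the moment at which its call begins: read the wrist's pose just before it. camera_info takes no time and is no camera call.
- bot.job_done(): hands the job in; it is judged then, once.
Trained networks look in the newest picture that a camera, given by its name, has taken for a name from the list of things; names that differ only in an ending like _2 or _b are one class to them, and where a whole thing is asked for, a point or a joint stands for the part that bears it (a point fixed in the world has none). Each returns a list of dicts, best first, with "confidence" (0 to 1); they miss things now and then, are a little off and sometimes report something else, mostly with a low value. They report only what shows in the picture. A call takes as long as a camera call. They do not tell look-alikes from the thing itself.
- bot.silhouettes(camera, target): "mask" (480x640 bool, what is visible of it) and "uv" ([column, row] in pixels, amid what is visible of it).
- bot.spot_point(camera, target): "uv" ([column, row] in pixels: a listed point, or the origin of a listed thing).
The state is a dict: "clock": time; "joint_pos": joint angles; "joint_vel": joint speeds; "tau": joint torques, N m; "eef_pos": TCP position; "tool_rot": TCP orientation; "ft_force": force on the tool from outside, world axes, zero at the start; "ft_torque": the same for the moment, N m; "grip_width": finger opening in m; "grasp_force": force on a finger pad.
Only numpy, scipy, OpenCV 4.12 (cv2) and the standard library are available. Lean on these libraries where they do the work, as an engineer would, in place of code of your own. Each camera call takes 0.05 s, during which the arm holds its last target. There are 200 camera calls.

## Working session

There is one attempt and no reset: what is moved stays moved. The work goes in short steps, Python scripts to look and compute and a shell command to move; the robot and the scene stay as the last step left them, time stands still between calls to the robot, and variables do not carry over. Pictures are saved under pics/ and viewed, at most 13 in all, crops included, and the job is handed in when it is done.

```bash
mkdir -p pics
cat > h.py <<'E'
import numpy as np, cv2
from workcell import bot
from scipy.spatial.transform import Rotation as R
def ray(cam,uv,obs=None):
    i=bot.camera_info(cam); K=np.array(i["intrinsics"],float); d=np.array(i["distortion"],float)
    n=cv2.undistortPoints(np.array([[uv]],float),K,d)[0,0]; v=np.array([n[0],n[1],1.])
    if cam=="wrist":
        o=obs or bot.get_obs(); T=np.eye(4); T[:3,:3]=R.from_quat(o["tool_rot"]).as_matrix(); T[:3,3]=o["eef_pos"]
        M=T@np.array(i["hand_eye"])
    else: M=np.linalg.inv(np.array(i["camera_from_world"]))
    return M[:3,3],M[:3,:3]@v
def at(cam,uv,z,obs=None):
    c,v=ray(cam,uv,obs); return c+v*(z-c[2])/v[2]
E
python3 - <<'E'
from h import *
a=bot.camera("top");b=bot.camera("scene")
cv2.imwrite("pics/t.png",a);cv2.imwrite("pics/s.png",b)
Z=dict(seat=.045,dowel_a=.059,dowel_b=.059,ring_grip=.074,cover_centre=.025,turret_grip=.043,dish_centre=.009,screwdriver_grip=.015,marker_centre=.009,parcel_centre=.035)
for k,z in Z.items():
    for c in ["top"]:
        for r in bot.spot_point(c,k)[:3]: print(k,c,np.round(r["uv"]),round(r["confidence"],2),at(c,r["uv"],z).round(4))
o=bot.get_obs();print(o)
E
```

```text
seat top [393. 226.] 0.84 [ 0.5432 -0.1672  0.045 ]
seat top [504. 200.] 0.21 [ 0.6032 -0.4427  0.045 ]
dowel_a top [370. 202.] 0.86 [ 0.6    -0.1092  0.059 ]
dowel_a top [397. 244.] 0.65 [ 0.494  -0.1734  0.059 ]
dowel_b top [370. 202.] 0.86 [ 0.6    -0.1092  0.059 ]
dowel_b top [397. 244.] 0.65 [ 0.494  -0.1734  0.059 ]
ring_grip top [388. 221.] 0.43 [ 0.5487 -0.1506  0.074 ]
ring_grip top [243. 219.] 0.34 [0.5603 0.1975 0.074 ]
cover_centre top [245. 216.] 0.76 [0.5775 0.1998 0.025 ]
cover_centre top [431. 358.] 0.58 [ 0.2229 -0.2477  0.025 ]
cover_centre top [368. 201.] 0.52 [ 0.6118 -0.1093  0.025 ]
turret_grip top [436. 350.] 0.9 [ 0.2414 -0.2573  0.043 ]
turret_grip top [243. 218.] 0.7 [0.5694 0.2037 0.043 ]
dish_centre top [396. 244.] 0.7 [ 0.5041 -0.1767  0.009 ]
dish_centre top [304. 144.] 0.64 [0.7716 0.0527 0.009 ]
screwdriver_grip top [170. 228.] 0.67 [0.5541 0.3909 0.015 ]
marker_centre top [337. 293.] 0.62 [ 0.3849 -0.0265  0.009 ]
parcel_centre top [502. 200.] 0.74 [ 0.608  -0.4403  0.035 ]
{'clock': 0.6, 'joint_pos': array([ 1.29897944e+00,  2.40567830e-01,  5.00864468e-03,  1.33520899e+00,
       -1.55811554e-07,  1.57076413e+00]), 'joint_vel': array([-0.00103022, -0.00147749,  0.00019598,  0.0004262 , -0.00035079,
        0.0014439 ]), 'tau': array([ 1.26134350e-03, -3.71978581e+01,  2.52568710e+01,  1.57945113e-03,
        1.13402600e-04,  3.69228104e-06]), 'eef_pos': array([0.1342413 , 0.48164313, 0.21452586]), 'tool_rot': array([1.35474479e-01, 9.90780836e-01, 1.39369677e-05, 1.98476035e-06]), 'ft_force': array([ 0.3777415 ,  0.72534784, -0.1787706 ]), 'ft_torque': array([-0.0215178 , -0.00293513,  0.03709045]), 'grasp_force': 0.0, 'grip_width': 0.0856971347521254}
```

View pics/t.png

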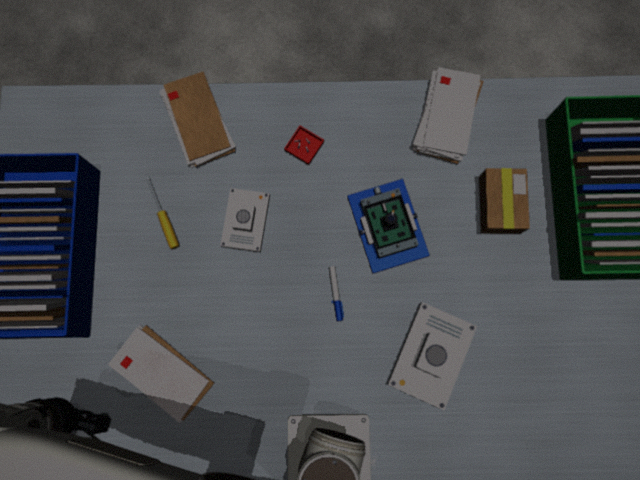

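View pics/s.png

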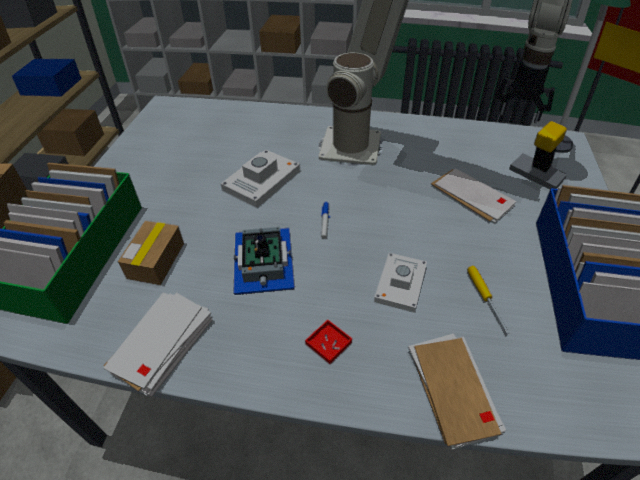

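The top view shows the housing near (388,223), with its gland at (377,190). The small cover is at (245,218) with its orange dot at (262,197), and the big decoy is at (432,357). I'll go over the small cover first, on the way to the housing.

```bash
python3 -m inch '[370,-290,110,0,0,0,100,370,-290,110,0,0,0,100,370,-290,110,0,0,0,100,370,-290,110,0,0,0,100,370,-290,110,0,0,0,100,370,-290,110,0,0,0,100,370,-290,110,0,0,0,100,370,-290,110,0,0,0,100]'
```

```text
clock: 1.27
eef_pos: [0.3909, 0.2799, 0.2912]
tool_rot: [0.135, 0.991, 0.0, 0.0]
ft_force: [0.1, 1.0, -0.3]
grip_width: 0.0853
grasp_force: 0.0
```

Run:
```python
from h import *
i=bot.camera_info("wrist");print(np.round(i["hand_eye"],3),np.round(i["intrinsics"],0))
print(bot.get_obs()["eef_pos"],bot.get_obs()["tool_rot"])
```

```text
[[-0.    -0.966 -0.259  0.066]
 [ 1.    -0.    -0.     0.001]
 [ 0.    -0.259  0.966 -0.161]
 [ 0.     0.     0.     1.   ]] [[389.   0. 323.]
 [  0. 389. 243.]
 [  0.   0.   1.]]
[0.39093841 0.27990598 0.29122428] [1.35446814e-01 9.90784542e-01 2.80770212e-04 2.68658490e-04]
```

```bash
python3 -m inch '[125,-75,0,0,0,0,100,125,-75,0,0,0,0,100,125,-75,0,0,0,0,100,125,-75,0,0,0,0,100,125,-75,0,0,0,0,100]'
python3 - <<'E'
from h import *
o=bot.get_obs();p=bot.camera("wrist");cv2.imwrite("pics/w1.png",p);print(o["eef_pos"])
for k,z in dict(cover_centre=.025,turret_grip=.043).items():
    for r in bot.spot_point("wrist",k)[:2]: print(k,np.round(r["uv"],1),round(r["confidence"],2),at("wrist",r["uv"],z,o).round(4))
np.save("o1.npy",o,allow_pickle=True)
E
```

```text
clock: 1.68
eef_pos: [0.5182, 0.2034, 0.2893]
tool_rot: [0.138, 0.99, -0.001, 0.0]
ft_force: [-0.9, 0.8, -0.7]
grip_width: 0.0853
grasp_force: 0.0
[0.51816591 0.20342823 0.2892592 ]
cover_centre [334.9 248.4] 0.77 [0.5743 0.2023 0.025 ]
turret_grip [333.  250.5] 0.59 [0.571  0.2005 0.043 ]
turret_grip [267.  410.1] 0.18 [0.7474 0.0666 0.043 ]
```

View pics/w1.png

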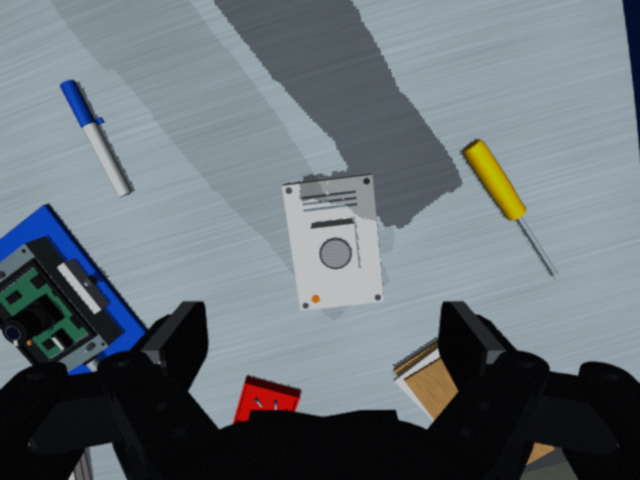

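The picture shows the small cover with its corners at about (286,184), (373,177), (383,300) and (303,309). The dot is at (316,299) and the window at (335,253). Next I go to the housing.

```bash
python3 - <<'E'
from h import *
o=np.load("o1.npy",allow_pickle=True).item()
c=np.array([at("wrist",u,.02,o)[:2] for u in [(285,184),(373,176),(384,300),(303,310)]])
print(c.round(4),c.mean(0)); ex=(c[3]+c[2]-c[0]-c[1])/2; ey=(c[2]+c[1]-c[0]-c[3])/2
print(np.linalg.norm(ex),np.linalg.norm(ey),np.arctan2(ex[1],ex[0]),np.arctan2(ey[1],ey[0])-np.pi/2)
print(at("wrist",(335.5,253),.05,o), at("wrist",(316,299),.02,o))
E
python3 -m inch '[-18,-343,0,0,0,0,100,-18,-343,0,0,0,0,100,-18,-343,0,0,0,0,100,-18,-343,0,0,0,0,100,-18,-343,0,0,0,0,100,-18,-343,0,0,0,0,100,-18,-343,0,0,0,0,100,-18,-343,0,0,0,0,100]'
python3 -m inch '[0,-10,-60,0,0,0,100,0,-10,-60,0,0,0,100,0,-10,-60,0,0,0,100]'
python3 - <<'E'
from h import *
o=bot.get_obs();p=bot.camera("wrist");cv2.imwrite("pics/w2.png",p);print(o["eef_pos"])
for k,z in dict(seat=.045,dowel_a=.059,dowel_b=.059,ring_grip=.074).items():
    for r in bot.spot_point("wrist",k)[:2]: print(k,np.round(r["uv"],1),round(r["confidence"],2),at("wrist",r["uv"],z,o).round(4))
np.save("o2.npy",o,allow_pickle=True)
E
```

```text
[[0.4897 0.1689]
 [0.5077 0.2641]
 [0.6534 0.2413]
 [0.6393 0.1447]] [0.57252668 0.20476503]
0.14946589530113574 0.09726984227850606 -0.157673834682307 -0.16602307049155218
[0.57238223 0.20270349 0.05      ] [0.62984    0.16372548 0.02      ]
clock: 2.5
eef_pos: [0.4963, -0.1266, 0.2913]
tool_rot: [0.134, 0.991, 0.0, 0.001]
ft_force: [-0.1, -0.6, -0.1]
grip_width: 0.0852
grasp_force: 0.0
clock: 2.75
eef_pos: [0.4937, -0.1356, 0.2263]
tool_rot: [0.136, 0.991, 0.001, -0.004]
ft_force: [-0.9, -0.7, -0.6]
grip_width: 0.085
grasp_force: 0.0
[ 0.49373102 -0.13560183  0.22631988]
seat [317.4 285.5] 0.83 [ 0.5553 -0.1571  0.045 ]
dowel_a [385.6 324.7] 0.78 [ 0.6045 -0.1053  0.059 ]
dowel_a [277.2 229.2] 0.68 [ 0.4912 -0.1749  0.059 ]
dowel_b [385.6 324.7] 0.78 [ 0.6045 -0.1053  0.059 ]
dowel_b [277.2 229.2] 0.68 [ 0.4912 -0.1749  0.059 ]
ring_grip [318.4 295.1] 0.57 [ 0.5536 -0.1554  0.074 ]
```

View pics/w2.png

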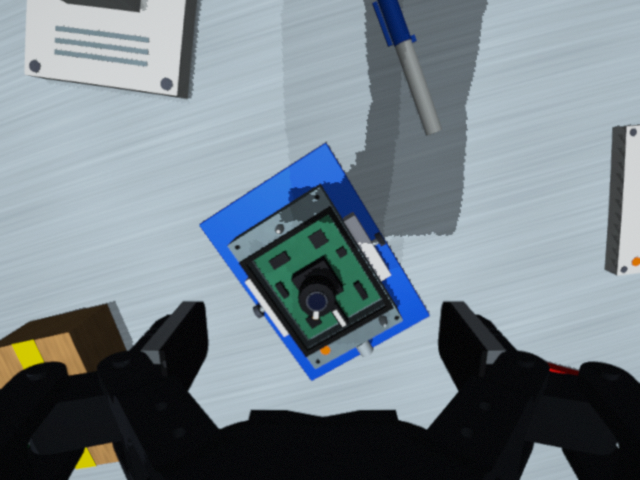

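Dowel b shows at (279,229), dowel a at (385,322), the lens at (316,297) and the index bar at (339,316). Enlarging the lens to read the line.

Run:
```python
from h import *
p=cv2.imread("pics/w2.png");cv2.imwrite("pics/w2c.png",cv2.resize(p[180:390,230:420],None,fx=2.8,fy=2.8,interpolation=2))
```

```text
(no output)
```

View pics/w2c.png

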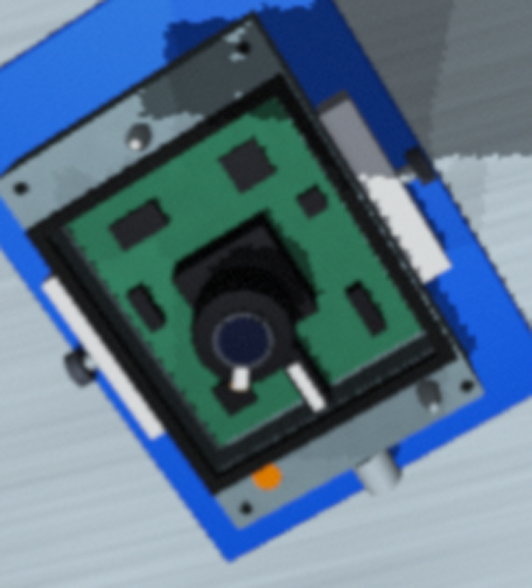

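Run:
```python
from h import *
o=np.load("o2.npy",allow_pickle=True).item()
f=lambda x,y,z: at("wrist",(230+x/2.8,180+y/2.8),z,o)
c=f(243,338,.086); 
for q in [(242,370,.084),(240,380,.084)]:
    l=f(*q); print(c,l,np.hypot(*(l-c)[:2]),np.arctan2(l[1]-c[1],l[0]-c[0]))
b0=f(291,367,.06);b1=f(320,407,.06)
a=f(429,385,.059);b=f(137,127,.059); d=a-b;print(a,b,np.linalg.norm(d),np.arctan2(d[1],d[0])-np.arctan2(34,126)); d=f(267,476,.045);print("dot",d)
print("tool y", R.from_quat(o["tool_rot"]).as_matrix()[:,1])
```

```text
[ 0.55337844 -0.15655931  0.086     ] [ 0.56411338 -0.15995396  0.084     ] 0.011258886557276237 -0.3062741324586028
[ 0.55337844 -0.15655931  0.086     ] [ 0.56711621 -0.16143743  0.084     ] 0.014578142085156936 -0.34120024168621266
[ 0.59679125 -0.10577476  0.059     ] [ 0.48834615 -0.17243524  0.059     ] 0.12729477237096506 0.2875895446465831
dot [ 0.62239297 -0.1680496   0.045     ]
tool y [2.68941780e-01 9.63156431e-01 9.28082243e-05]
```

Seat yaw comes out at about +0.29 and the line at about -0.32, so the ring is at roughly -0.6 rad. I'll move above it, with the jaws crosswise to the line.

```bash
python3 -m inch '[60,-20,-80,0,0,-0.05,65,60,-20,-80,0,0,-0.05,65,60,-20,-80,0,0,-0.05,65,60,-20,-80,0,0,-0.05,65,60,-20,-80,0,0,-0.05,65]'; python3 -c "
from h import *
o=bot.get_obs();print(o['eef_pos'],R.from_quat(o['tool_rot']).as_matrix()[:,1:],o['joint_pos'].round(2))
p=bot.camera('wrist');cv2.imwrite('pics/w3.png',p)
o=bot.get_obs()
for r in bot.spot_point('wrist','ring_grip')[:2]: print(r,at('wrist',r['uv'],.074,o))
for r in bot.spot_point('wrist','dowel_a')[:2]: print(r,at('wrist',r['uv'],.059,o))"
```

```text
clock: 3.42
eef_pos: [0.5575, -0.1557, 0.1507]
tool_rot: [0.16, 0.987, 0.0, -0.0]
ft_force: [-0.3, -0.2, -0.3]
grip_width: 0.0554
grasp_force: 0.0
[ 0.55749971 -0.15565638  0.15066177] [[ 3.15012307e-01 -8.11050134e-04]
 [ 9.49087586e-01  2.85745099e-04]
 [ 1.57063590e-05 -9.99999630e-01]] [-0.27  0.43  0.11  1.25  0.    0.05]
{'uv': [314.5, 240.1], 'confidence': 0.94} [ 0.55275955 -0.15875922  0.074     ]
{'uv': [412.0, 282.0], 'confidence': 0.78} [ 0.60624355 -0.10564358  0.059     ]
{'uv': [258.0, 157.6], 'confidence': 0.71} [ 0.49333554 -0.17712589  0.059     ]
```

View pics/w3.png

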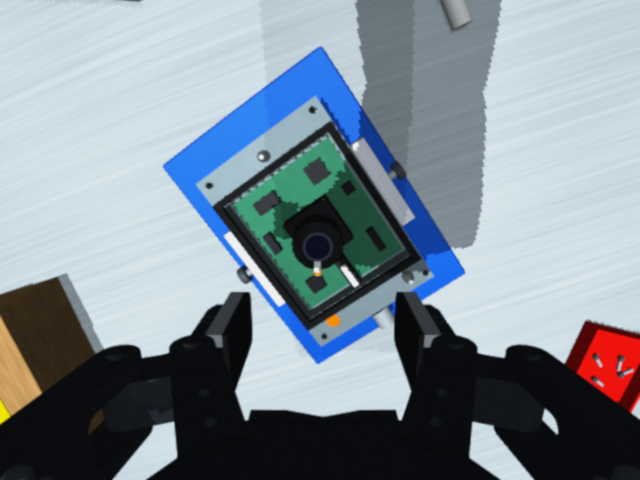

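The ring's line points straight down the picture, from (317,246) to (318,272), so the jaws lie crosswise to it. Descend, then grip.

```bash
python3 -m inch '[-3,-1.5,-30,0,0,0,65,-3,-1.5,-55,0,0,0,65,-3,-1.5,-74,0,0,0,65,-3,-1.5,-74,0,0,0,65,-3,-1.5,-74,0,0,0,65]' && python3 -m inch '[0,0,0,0,0,0,20,0,0,0,0,0,0,20,0,0,0,0,0,0,20,0,0,0,0,0,0,20,0,0,0,0,0,0,20,0,0,0,0,0,0,20]'
```

```text
clock: 3.98
eef_pos: [0.5539, -0.1578, 0.0775]
tool_rot: [0.16, 0.987, -0.0, 0.0]
ft_force: [0.0, 0.6, 0.0]
grip_width: 0.0559
grasp_force: 0.0
clock: 4.48
eef_pos: [0.5544, -0.158, 0.0769]
tool_rot: [0.16, 0.987, -0.0, 0.0]
ft_force: [-0.2, 1.1, 0.2]
grip_width: 0.0172
grasp_force: 0.0
```

```bash
python3 -c "
from h import *
p=bot.camera('wrist');q=bot.camera('scene');cv2.imwrite('pics/w4.png',np.hstack([cv2.resize(p,(400,300)),cv2.resize(q[200:320,190:350],(400,300),interpolation=2)]))"
```

```text
(no output)
```

View pics/w4.png

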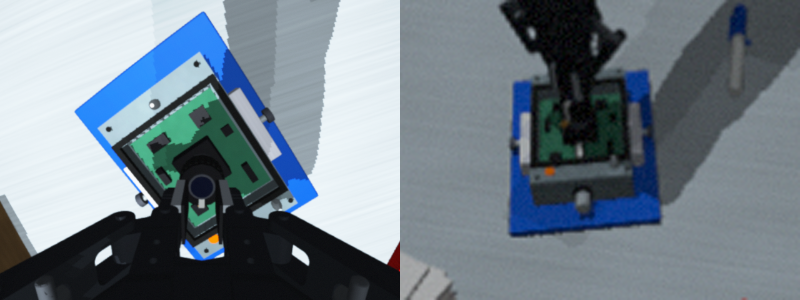

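The lens looks centred, yet the jaws closed to 17 mm without touching anything. I need an enlarged look.

```bash
python3 -c "
from h import *
o=bot.get_obs();print(o['clock'],o['grip_width'],o['grasp_force'],o['eef_pos'])
p=bot.camera('wrist');c=p[200:400,220:430];cv2.imwrite('pics/w5.png',cv2.convertScaleAbs(cv2.resize(c,None,fx=2.9,fy=2.9,interpolation=2),alpha=1.6,beta=25))"
```

```text
4.5833 0.01673585492283492 0.0 [ 0.55425124 -0.1579362   0.07654196]
```

View pics/w5.png

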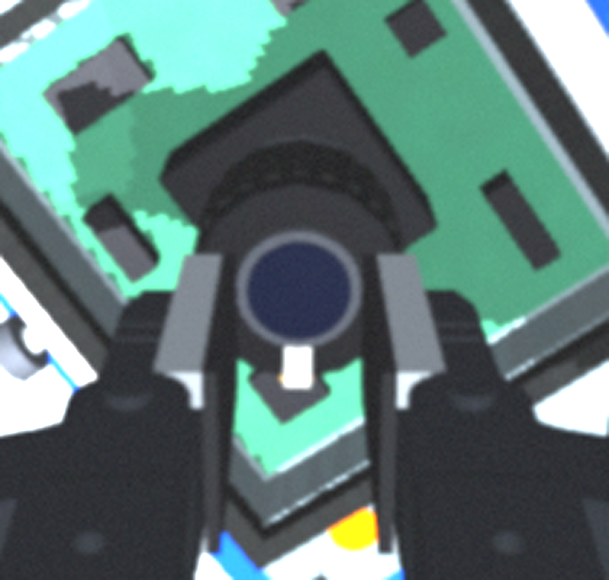

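The jaws do straddle the ring: inner pad edges are at crop x 222 and 378, and the ring spans about 200–400. So close further.

```bash
python3 -m inch '[0,0,0,0,0,0,0,0,0,0,0,0,0,0,0,0,0,0,0,0,0]'
```

```text
clock: 4.88
eef_pos: [0.5542, -0.1579, 0.0764]
tool_rot: [0.16, 0.987, 0.0, -0.0]
ft_force: [0.5, -0.8, 0.2]
grip_width: -0.0001
grasp_force: 0.0
```

The jaws shut completely while covering the ring in the view, so the pads must be above it. I'll touch down gently with shut fingers to find the real tip height.

```bash
for i in 1; do python3 -m inch '[0,0,-3,0,0,0,0,0,0,-3,0,0,0,0]'; done; python3 -m inch '[0,0,-3,0,0,0,0,0,0,-3,0,0,0,0]'; python3 -c "
from h import *
p=bot.camera('wrist');c=p[200:400,220:430];q=bot.camera('scene')[215:300,220:310];cv2.imwrite('pics/w6.png',np.hstack([cv2.convertScaleAbs(cv2.resize(c,(420,400),interpolation=2),alpha=1.6,beta=25),cv2.convertScaleAbs(cv2.resize(q,(380,400),interpolation=2),alpha=1.6,beta=25)]))"
```

```text
clock: 5.05
eef_pos: [0.5539, -0.1578, 0.0729]
tool_rot: [0.16, 0.987, 0.0, -0.0]
ft_force: [-0.4, -0.7, 0.6]
grip_width: -0.0002
grasp_force: 0.0
clock: 5.22
eef_pos: [0.5538, -0.1578, 0.0698]
tool_rot: [0.16, 0.987, 0.0, -0.001]
ft_force: [1.0, -0.3, -0.5]
grip_width: -0.0002
grasp_force: 0.0
```

View pics/w6.png

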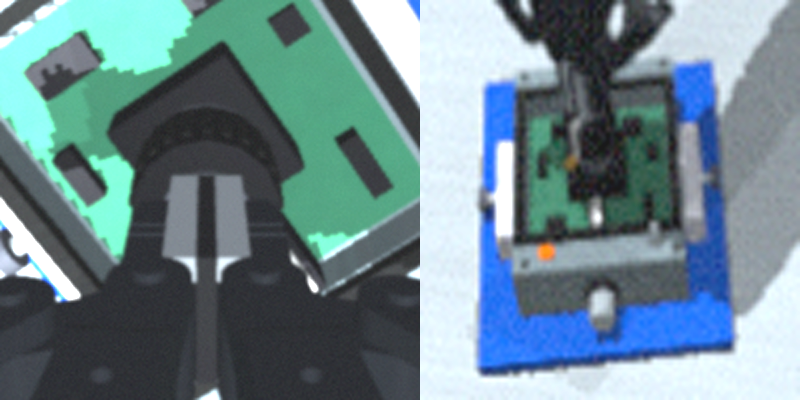

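The shut fingers sit over the lens with their tips (row 289 in the full picture) still above it, so the tips are farther back than stated. Continue the touch-down.

```bash
python3 -m inch '[0,0,-2,0,0,0,0,0,0,-2,0,0,0,0]'; python3 -m inch '[0,0,-2,0,0,0,0,0,0,-2,0,0,0,0]';python3 -m inch '[0,0,-2,0,0,0,0,0,0,-2,0,0,0,0]'
```

```text
clock: 5.48
eef_pos: [0.5541, -0.1579, 0.0682]
tool_rot: [0.16, 0.987, 0.0, -0.0]
ft_force: [-0.1, 0.4, -0.2]
grip_width: 0.0002
grasp_force: 0.0
clock: 5.65
eef_pos: [0.5545, -0.158, 0.0673]
tool_rot: [0.16, 0.987, -0.0, 0.0]
ft_force: [-2.0, 0.8, 4.7]
grip_width: -0.0003
grasp_force: 2.5
clock: 5.82
eef_pos: [0.5545, -0.1581, 0.0672]
tool_rot: [0.16, 0.987, -0.0, 0.001]
ft_force: [-5.6, 1.8, 14.8]
grip_width: -0.0001
grasp_force: 7.3
```

Contact came at TCP z 0.067 with the lens top at 0.086, so the real fingertips are about 41 mm farther back than stated. The grasp point is therefore roughly 38 mm behind the reported TCP. Lift, open and regrip lower.

```bash
python3 -m inch '[0,0,15,0,0,0,65,0,0,15,0,0,0,65,0,0,15,0,0,0,65,0,0,15,0,0,0,65,0,0,15,0,0,0,65,0,0,15,0,0,0,65]' && python3 -m inch '[0,0,-15,0,0,0,65,0,0,-28,0,0,0,65,0,0,-36,0,0,0,65,0,0,-42,0,0,0,65,0,0,-42,0,0,0,65]'
```

```text
clock: 6.32
eef_pos: [0.5536, -0.1578, 0.0785]
tool_rot: [0.16, 0.987, 0.0, -0.001]
ft_force: [0.4, -0.9, 0.8]
grip_width: 0.0557
grasp_force: 0.0
clock: 6.73
eef_pos: [0.5529, -0.1576, 0.0356]
tool_rot: [0.16, 0.987, 0.0, -0.002]
ft_force: [-0.6, -0.3, 1.0]
grip_width: 0.0556
grasp_force: 0.0
```

```bash
python3 -m inch '[0,0,0,0,0,0,10,0,0,0,0,0,0,10,0,0,0,0,0,0,10,0,0,0,0,0,0,10,0,0,0,0,0,0,10]'
```

```text
clock: 7.15
eef_pos: [0.5547, -0.1582, 0.0383]
tool_rot: [0.16, 0.987, -0.0, 0.001]
ft_force: [0.1, -0.2, 1.5]
grip_width: 0.0299
grasp_force: 59.3
```

```bash
python3 -m inch '[0,0,0,0,0,0.12,10,0,0,0,0,0,0.24,10,0,0,0,0,0,0.36,10,0,0,0,0,0,0.48,10,0,0,0,0,0,0.56,10,0,0,0,0,0,0.62,10,0,0,0,0,0,0.62,10,0,0,0,0,0,0.62,10]'; python3 -m inch '[0,0,0,0,0,0,60,0,0,0,0,0,0,60,0,0,0,0,0,0,60,0,0,0,0,0,0,60,0,0,40,0,0,0,60,0,0,80,0,0,0,60,-35,-10,110,0,0,0,60,-35,-10,110,0,0,0,60]'; python3 -m inch '[0,0,0,0,0,0,60,0,0,0,0,0,0,60]'
python3 -c "
from h import *
o=bot.get_obs();p=bot.camera('wrist');cv2.imwrite('pics/w7.png',p);np.save('o7.npy',o,allow_pickle=True)
for k,z in dict(ring_grip=.074,seat=.045,dowel_a=.059).items():
  for r in bot.spot_point('wrist',k)[:2]: print(k,r,at('wrist',r['uv'],z,o))
u=np.array(bot.spot_point('wrist','ring_grip')[0]['uv']).astype(int)
c=p[max(u[1]-90,0):u[1]+110,max(u[0]-120,0):u[0]+120];print(u)
cv2.imwrite('pics/w7c.png',cv2.convertScaleAbs(cv2.resize(c,None,fx=2.9,fy=2.9,interpolation=2),alpha=1.4,beta=15))"
```

```text
clock: 7.82
eef_pos: [0.5547, -0.1573, 0.0383]
tool_rot: [-0.148, 0.989, 0.0, 0.001]
ft_force: [-1.4, 3.3, 4.6]
grip_width: 0.0293
grasp_force: 59.6
clock: 8.48
eef_pos: [0.5196, -0.1698, 0.1532]
tool_rot: [-0.148, 0.989, -0.002, 0.003]
ft_force: [-0.4, -0.0, 0.6]
grip_width: 0.0513
grasp_force: 0.0
clock: 8.65
eef_pos: [0.5191, -0.1681, 0.1472]
tool_rot: [-0.148, 0.989, -0.0, 0.0]
ft_force: [0.2, -0.7, -0.9]
grip_width: 0.0515
grasp_force: 0.0
ring_grip {'uv': [323.2, 301.0], 'confidence': 0.94} [ 0.5533972 -0.1564425  0.074    ]
seat {'uv': [323.4, 285.6], 'confidence': 0.73} [ 0.55391271 -0.15611177  0.045     ]
dowel_a {'uv': [369.2, 375.1], 'confidence': 0.74} [ 0.60612876 -0.10494769  0.059     ]
dowel_a {'uv': [323.6, 199.9], 'confidence': 0.7} [ 0.49254847 -0.17480521  0.059     ]
[323 301]
```

View pics/w7c.png

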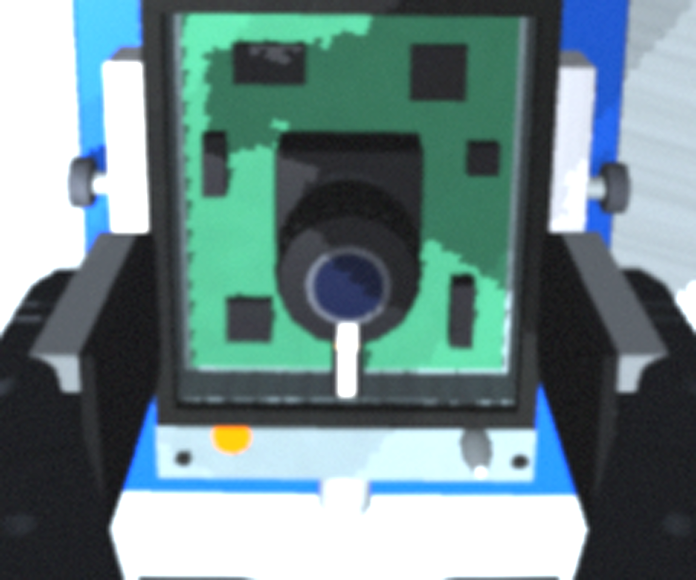

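The ring's line (347,325) and the index bar (347,370) are now in line, so step 1 is done. Next I go to the cover, turning to its yaw.

```bash
python3 -m inch '[18,378,0,0,0,-0.46,100,18,378,0,0,0,-0.46,100,18,378,0,0,0,-0.46,100,18,378,0,0,0,-0.46,100,18,378,0,0,0,-0.46,100,18,378,0,0,0,-0.46,100,18,378,0,0,0,-0.46,100,18,378,0,0,0,-0.46,100]'; python3 -m inch '[5,45,0,0,0,0,100,5,45,0,0,0,0,100,5,45,0,0,0,0,100,5,45,0,0,0,0,100]'
python3 -c "
from h import *
o=bot.get_obs();p=bot.camera('wrist');cv2.imwrite('pics/w8.png',p);np.save('o8.npy',o,allow_pickle=True);print(o['eef_pos'],o['tool_rot'])
for k,z in dict(cover_centre=.025,turret_grip=.043).items():
  for r in bot.spot_point('wrist',k)[:2]: print(k,r,at('wrist',r['uv'],z,o))
s=[r for r in bot.silhouettes('wrist','cover_centre')][0];m=s['mask'].astype(np.uint8)
c=max(cv2.findContours(m,0,2)[0],key=cv2.contourArea);print(s['confidence'],cv2.boundingRect(c),cv2.approxPolyDP(c,8,True)[:,0].tolist())
"
```

```text
clock: 9.57
eef_pos: [0.534, 0.1526, 0.1465]
tool_rot: [0.081, 0.997, -0.0, -0.001]
ft_force: [1.8, -0.1, 0.2]
grip_width: 0.0855
grasp_force: 0.0
clock: 9.9
eef_pos: [0.5389, 0.1954, 0.1463]
tool_rot: [0.08, 0.997, -0.001, -0.001]
ft_force: [0.1, -0.0, -0.0]
grip_width: 0.0853
grasp_force: 0.0
[0.53889302 0.19539982 0.1462902 ] [ 8.01691778e-02  9.96780548e-01 -7.54064664e-04 -9.34377789e-04]
cover_centre {'uv': [336.4, 271.1], 'confidence': 0.95} [0.57196172 0.20125987 0.025     ]
turret_grip {'uv': [337.7, 279.0], 'confidence': 0.91} [0.57183226 0.20164709 0.043     ]
0.96 (269, 168, 138, 188) [[405, 170], [269, 172], [279, 355], [397, 353]]
```

```bash
python3 -m inch '[33,5,-30,0,0,0,100,33,5,-65,0,0,0,100,33,5,-95,0,0,0,100,33,5,-95,0,0,0,100,33,5,-95,0,0,0,100]'; python3 -m inch '[0,0,-25,0,0,0,100,0,0,-40,0,0,0,100,0,0,-45,0,0,0,100,0,0,-45,0,0,0,100,0,0,-45,0,0,0,100]'
```

```text
clock: 10.52
eef_pos: [0.5708, 0.1985, 0.0509]
tool_rot: [0.082, 0.997, -0.001, -0.002]
ft_force: [-0.9, -0.2, 0.4]
grip_width: 0.0855
grasp_force: 0.0
clock: 10.93
eef_pos: [0.5739, 0.2005, 0.0097]
tool_rot: [0.081, 0.997, 0.001, 0.001]
ft_force: [1.0, 0.0, 0.2]
grip_width: 0.0854
grasp_force: 0.0
```

```bash
python3 -m inch '[0,0,0,0,0,0,20,0,0,0,0,0,0,20,0,0,0,0,0,0,20,0,0,0,0,0,0,20,0,0,0,0,0,0,20,0,0,0,0,0,0,20]'
```

```text
clock: 11.43
eef_pos: [0.5735, 0.201, 0.009]
tool_rot: [0.081, 0.997, 0.001, 0.001]
ft_force: [-0.4, 0.4, 5.7]
grip_width: 0.045
grasp_force: 64.9
```

```bash
python3 -m inch '[0,0,35,0,0,0,20,0,0,70,0,0,0,20,0,0,100,0,0,0,20,0,0,120,0,0,0,20,0,0,130,0,0,0,20,0,0,130,0,0,0,20,0,0,130,0,0,0,20]'; python3 -m inch '[0,-30,0,0,0,0.06,20,0,-65,0,0,0,0.12,20,-5,-100,0,0,0,0.18,20,-8,-135,0,0,0,0.24,20,-10,-170,0,0,0,0.3,20,-13,-205,0,0,0,0.36,20,-15,-240,0,0,0,0.42,20,-18,-270,0,0,0,0.45,20]'
```

```text
clock: 12.02
eef_pos: [0.5718, 0.2001, 0.1362]
tool_rot: [0.081, 0.997, -0.0, -0.001]
ft_force: [0.3, 0.3, -4.9]
grip_width: 0.0449
grasp_force: 63.9
clock: 12.68
eef_pos: [0.5521, -0.0717, 0.1343]
tool_rot: [-0.144, 0.99, 0.0, -0.003]
ft_force: [1.1, -0.2, -3.7]
grip_width: 0.0446
grasp_force: 63.8
```

```bash
python3 -m inch '[0,-35,0,0,0,0,20,0,-60,0,0,0,0,20,0,-80,0,0,0,0,20,0,-88,0,0,0,0,20,0,-88,0,0,0,0,20,0,-88,0,0,0,0,20,0,-88,0,0,0,0,20]'; python3 -c "
from h import *
o=bot.get_obs();M=R.from_quat(o['tool_rot']).as_matrix();print(o['eef_pos'],M,np.arctan2(-M[1,0],-M[0,0]),o['joint_pos'].round(2))
bot.camera('wrist')
for k,z in dict(cover_centre=.151,turret_grip=.169,dowel_a=.059).items():
  for r in bot.spot_point('wrist',k)[:2]: print(k,r,at('wrist',r['uv'],z,o))"
```

```text
clock: 13.27
eef_pos: [0.5538, -0.1563, 0.1361]
tool_rot: [-0.144, 0.99, 0.001, -0.001]
ft_force: [0.2, -0.5, -3.9]
grip_width: 0.0451
grasp_force: 63.8
[ 0.55375368 -0.15625305  0.13614884] [[-0.95842146 -0.28534573 -0.00247394]
 [-0.28534965  0.95842245  0.00140575]
 [ 0.00196996  0.00205324 -0.99999595]] 0.28937180721518635 [-0.28  0.43  0.07  1.21  0.   -0.56]
cover_centre {'uv': [324.1, 303.4], 'confidence': 0.73} [ 0.55253062 -0.15518748  0.151     ]
turret_grip {'uv': [322.3, 322.1], 'confidence': 0.95} [ 0.5521713  -0.15606697  0.169     ]
dowel_a {'uv': [321.7, 324.2], 'confidence': 0.15} [ 0.60595755 -0.14043786  0.059     ]
```

```bash
python3 -m inch '[2,-0.5,-30,0,0,0,20,2,-0.5,-50,0,0,0,20,2,-0.5,-58,0,0,0,20,2,-0.5,-58,0,0,0,20,2,-0.5,-58,0,0,0,20,2,-0.5,-58,0,0,0,20]'; python3 -m inch '[0,0,-3,0,0,0,20,0,0,-6,0,0,0,20,0,0,-10,0,0,0,20,0,0,-12,0,0,0,20,0,0,-12,0,0,0,20,0,0,-12,0,0,0,20]'
```

```text
clock: 13.97
eef_pos: [0.5577, -0.1582, 0.081]
tool_rot: [-0.144, 0.99, -0.001, 0.001]
ft_force: [0.9, 0.6, -4.0]
grip_width: 0.0449
grasp_force: 63.7
clock: 14.47
eef_pos: [0.5562, -0.1581, 0.0672]
tool_rot: [-0.144, 0.99, 0.0, -0.0]
ft_force: [0.6, 0.1, -4.7]
grip_width: 0.045
grasp_force: 63.8
```

```bash
python3 -m inch '[0,0.5,-2,0,0,0,20,0,0.5,-4,0,0,0,20,0,0.5,-4,0,0,0,20]'; python3 -m inch '[0,0,-2,0,0,0,20,0,0,-4,0,0,0,20,0,0,-4,0,0,0,20]'
```

```text
clock: 14.72
eef_pos: [0.5561, -0.1575, 0.063]
tool_rot: [-0.144, 0.99, 0.0, -0.0]
ft_force: [0.4, 0.2, -3.4]
grip_width: 0.0451
grasp_force: 63.9
clock: 14.97
eef_pos: [0.5554, -0.1573, 0.059]
tool_rot: [-0.143, 0.99, 0.0, -0.001]
ft_force: [-3.9, 0.5, -2.9]
grip_width: 0.0447
grasp_force: 64.1
```

It is sliding onto the dowels with a small side force, so I yield about 1 mm and go on pressing.

```bash
python3 -m inch '[-1,0,-1,0,0,0,20,-1,0,-3,0,0,0,20,-1,0,-3,0,0,0,20]'; python3 -m inch '[0,0,-1,0,0,0,20,0,0,-3,0,0,0,20,0,0,-3,0,0,0,20]'
```

```text
clock: 15.22
eef_pos: [0.5554, -0.1574, 0.0576]
tool_rot: [-0.143, 0.99, 0.0, 0.0]
ft_force: [-4.9, 2.4, 4.9]
grip_width: 0.0447
grasp_force: 65.2
clock: 15.47
eef_pos: [0.5555, -0.1573, 0.0556]
tool_rot: [-0.143, 0.99, 0.0, 0.001]
ft_force: [-7.4, 2.5, 9.9]
grip_width: 0.0448
grasp_force: 65.8
```

```bash
python3 -m inch '[-1.5,0.5,-2,0,0,0,20,-1.5,0.5,-2,0,0,0,20,-1.5,0.5,-2,0,0,0,20]'; python3 -m inch '[0,0,-2,0,0,0,20,0,0,-2,0,0,0,20,0,0,-2,0,0,0,20]'
```

```text
clock: 15.72
eef_pos: [0.5554, -0.1573, 0.0544]
tool_rot: [-0.143, 0.99, -0.0, 0.002]
ft_force: [-3.7, 1.8, 11.7]
grip_width: 0.0448
grasp_force: 65.9
clock: 15.97
eef_pos: [0.5554, -0.1573, 0.0539]
tool_rot: [-0.143, 0.99, -0.0, 0.003]
ft_force: [-8.7, 1.2, 21.3]
grip_width: 0.0449
grasp_force: 66.7
```

```bash
python3 -m inch '[-1,0,-2,0,0,0,20,-1,0,-2,0,0,0,20,-1,0,-2,0,0,0,20,-1,0,-2,0,0,0,20]'; python3 -c "
from h import *
o=bot.get_obs();bot.camera('wrist');print(o['eef_pos'],o['ft_force'])
for k,z in dict(cover_centre=.07,turret_grip=.088,dowel_a=.059).items():
  for r in bot.spot_point('wrist',k)[:1]: print(k,r,at('wrist',r['uv'],z,o))
bot.camera('scene')
for k in ['seal','cover_centre','turret_grip']:
  for r in bot.spot_point('scene',k)[:2]: print(k,r)
print(bot.camera_info('scene')['camera_from_world'])
i=bot.camera_info('scene');T=np.array(i['camera_from_world'])
for P in [(.554,-.1568,.07),(.554,-.1568,.075),(.554,-.1568,.088),(.554,-.1568,.093)]:
  print(cv2.projectPoints(np.array([P]),cv2.Rodrigues(T[:3,:3])[0],T[:3,3],np.array(i['intrinsics']),np.array(i['distortion']))[0].ravel())"
```

```text
clock: 16.3
eef_pos: [0.5556, -0.1573, 0.0539]
tool_rot: [-0.143, 0.99, -0.001, 0.004]
ft_force: [-8.9, 2.1, 29.0]
grip_width: 0.0447
grasp_force: 67.7
[ 0.5555682  -0.15733941  0.05387784] [-8.88236987  2.12582616 29.02511106]
cover_centre {'uv': [325.5, 303.1], 'confidence': 0.84} [ 0.55335743 -0.15591152  0.07      ]
turret_grip {'uv': [318.6, 321.4], 'confidence': 0.71} [ 0.55312519 -0.15861702  0.088     ]Traceback (most recent call last):
  File "<string>", line 8, in <module>
    for r in bot.spot_point('scene',k)[:2]: print(k,r)
             ~~~~~~~~~~~~~~^^^^^^^^^^^
ValueError: it knows: cover_centre, dish_centre, dowel, marker_centre, parcel_centre, ring_grip, screwdriver_grip, seat, turret_grip
```

TCP z stopped at 0.0539, which is 45 mm above its height when gripping on the bench, and the force keeps rising. That means it is hard home. A little more push, a final check picture, then hand in.

```bash
python3 -m inch '[-1,0,-1,0,0,0,20,-1,0,-1,0,0,0,20,-1,0,-1,0,0,0,20,-1,0,-1,0,0,0,20,-1,0,-1,0,0,0,20,-1,0,-1,0,0,0,20]'; python3 -c "
from h import *
q=bot.camera('scene')[200:320,190:350];p=bot.camera('wrist')
cv2.imwrite('pics/end.png',np.hstack([cv2.resize(p,(400,300)),cv2.resize(q,(400,300),interpolation=2)]))
o=bot.get_obs();print(o['eef_pos'],o['ft_force'],o['ft_torque'],o['tool_rot'])"
```

```text
clock: 17.05
eef_pos: [0.5556, -0.1573, 0.0539]
tool_rot: [-0.143, 0.99, -0.001, 0.005]
ft_force: [-8.4, 3.4, 31.5]
grip_width: 0.045
grasp_force: 68.2
[ 0.55562333 -0.15735265  0.05387409] [-9.013861    3.28198038 31.64887667] [ 1.71382358  2.36653535 -0.26052333] [-1.43275729e-01  9.89668635e-01 -9.09344789e-04  5.21844465e-03]
```

View pics/end.png

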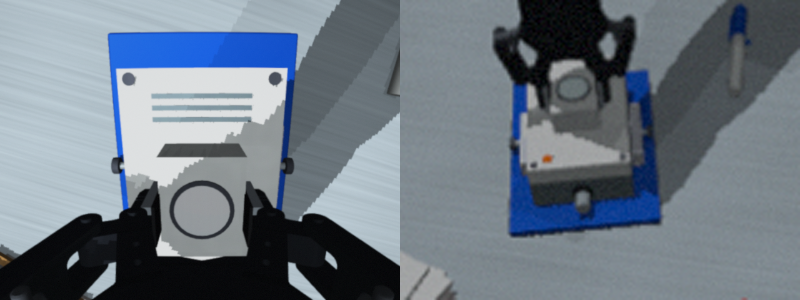

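The cover sits flush and square on the housing, with its dot at (547,158) on the gland end and ribs at the other end.

```bash
python3 -c "
from workcell import bot
print(bot.job_done())"
```

```text
the job is handed in; nothing more can be done
None
```

I handed the job in at about 17 s: the focus ring is on its index and the cover is on both dowels, held pressed home with about 31 N. The final picture shows it flush, dot end at the gland. The hand-in returned no verdict.

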